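Static reading of a chip-tray pack over a charge plate

TASK

Take a static reading of the small chip-tray pack. First draw the stylus from its stand, press the analyser's recessed zero key all the way down with its tip, and stand the stylus back in the stand. Then pick up the pack, carry it clear of the standing reels without knocking anything, and finish while still holding it, motionless and level, about 10 mm above the middle of the analyser's metal plate with its sides square to the plate's sides: nothing may touch the plate at any time, and the pack is not put down.

Things in the scene. Friction and masses are not known exactly. Their poses are not given: they have to be found in the camera images.
- analyser: Charge plate analyser: grey case fixed to the bench, 240 mm (x) by 168 (y), 75 high, origin at the centre of its underside. The front (-x) 78 mm of its top is a flat grey control panel: display in the middle (3 mm proud), range knob at the +y end (13 mm proud), recessed zero key at the -y end; behind it stands the square metal plate
- plate: The analyser's square aluminium plate, 152 x 152 x 3 mm, on four white posts 21 mm high, fixed, its sides parallel to the case's. Origin at the centre of its top face, 99 mm above the bench and 37 mm behind (+x of) the analyser's origin; x and y along its sides, z up
- zero_top (a point): Centre of the top of the round black zero key, 12 mm across, at the bottom of a round hole 14 mm across in the panel, 4 mm below the panel's surface; in the analyser's frame (-80.5, -45, 71) mm when not pressed. Too narrow for a finger; it moves straight down
- zero (a joint): Travel of the zero key in m: 0 released, 0.004 pressed all the way down. Springs back; takes about 1 N to start and 4 N to be fully down
- stylus: Black round stylus, 150 mm long, shaft 12 mm thick, tapering over its last 34 mm to a blunt tip 5 mm thick; 30 g. Origin at the tip, z along the shaft towards the tail. It starts upright, tip down, in the stand; its tail is 160 mm above the bench and the 100 mm above the stand are free to grasp
- stand: Square steel stylus stand, 56 x 56 x 60 mm, on a 66 mm rubber foot, fixed. Origin at the centre of its underside. In the middle of its top is an upright round hole 18 mm across, 50 mm deep (bottom 10 mm above the bench), with a 3 mm chamfer. The stylus stands loosely in it, leaning a few degrees when let go
- pack: Small pack of two square black chip trays and a cover under a steel clip strap; rigid, 51 x 51 mm (52 over the clip, across y), 26 mm high, 50 to 100 g. Origin at the centre of its underside, x and y along its sides. Starts flat on the bench to the right (-y) of the standing reels, in one of three places shared with jar and tape roll, at least 25 mm free on all sides
- reel_row: Open black bin, 205 mm (x) by 115 mm (y), walls 85 mm high, holding six white component reels that stand on edge side by side, their tops 182 mm above the bench. Fixed; it stands between the pack and the analyser, origin at the centre of its underside
- jar: Small round screw-top parts jar, clear with a white cap, 56 mm across, 46 mm high; origin at the centre of its underside. A bystander
- tape_roll: Amber roll of adhesive tape lying flat, 68 mm across, 19 mm high; origin at the centre of its underside. A bystander
- marker: White marker pen with black cap lying on the bench, 127 mm long, 14 mm thick. A bystander
- tweezers: Steel tweezers lying on the bench, 120 mm long. A bystander
- wide_tray: Wide black chip tray lying flat, 102 x 102 x 13 mm, twice as wide as the pack. A bystander
There are look-alikes about, which are no part of the job. Leave any blue, green or purple look-alike of the pack alone.

How it is judged:
On the way, in this order (a step that is already met when the one before it is completed fails the run):
1. the zero key is pressed all the way down with the stylus (value of joint zero above 0.0032 m and contact force between stylus and analyser above 1 N and contact force between the fingers and analyser below 0.5 N), for 0.1 s.
2. the stylus stands in its stand again, let go (horizontal distance between stylus and stand below 0.011 m and z of stylus in the frame of stand below 0.02 m and angle between stylus's own z axis and vertical below 0.25 rad and contact force between the fingers and stylus below 0.05 N), for 0.2 s.
3. the pack is picked up (height (world z) of pack above 0.05 m and contact force between the fingers and pack above 0.5 N), for 0.1 s.
At the end, for the whole second after the job is handed in: Fingers hold the pack still, level within 0.1 rad, underside 3 to 20 mm above the plate, centred within 12 mm, sides parallel to the plate's within 0.13 rad, not touching the analyser; stylus let go in its stand (tip within 11 mm of its axis, under 20 mm high, leaning under 0.25 rad) (all of step 2 and z of pack in the frame of plate between 0.003 and 0.02 m and horizontal distance between pack and plate below 0.012 m and angle between pack's own z axis and vertical below 0.1 rad and (angle between the x axis of pack and the x axis of plate, either way round below 0.13 rad or angle between the x axis of pack and the y axis of plate, either way round below 0.13 rad) and contact force between the fingers and pack above 0.5 N and contact force between pack and analyser below 0.05 N and linear speed of pack below 0.02 m/s); the arm keeps its last pose, push and grip.
It fails at once if something touches the plate (contact force between anything else and plate above 0.3 N).
It fails at once if the row of standing reels is knocked (over 4 N) (contact force between any of the arm, the fingers, pack, stylus and reel_row above 4 N).
It fails at once if a bystander is shifted by more than 25 mm (distance of any of jar, tape_roll, marker, tweezers, wide_tray from where it was at the start of the episode above 0.025 m).
It fails at once if the pack is turned over or on its side (angle between pack's own z axis and vertical above 0.7 rad).
It also fails if it takes over 72 s, if anything falls off the work surface, if the arm or the gripper's body presses on something with over 40 N, if the wrist force passes 120 N, or if a joint passes its speed limit or range.

ROBOT

A 6-joint arm with a two-finger parallel gripper is mounted at the origin on the work surface. World frame = base frame: x ahead of the robot, y to its left, z up, the work surface at z = 0. Lengths are in m, angles in rad, forces in N, time in s.
With the tool pointing down it reaches from about 0.375 to 0.9 m from the base axis. Payload 3.1 kg.
Tool frame: the origin (TCP) lies between the finger pads; the fingertips stand 11 mm ahead of it and the grasp point (between the pads) lies 8 mm behind it; z points along the fingers, y is the line along which they close (so a half turn about z gives the same grasp; the last joint's range is limited). The gripper opens to 87 mm and grips with 3 to 60 N. Pads are 19 mm wide; open, the fingers measure 117 mm over their backs; the gripper's body (75 mm by 190 mm) begins 51 mm behind the grasp point.
Start: joints at [-1.325, 0.527, 1.433, -0, 1.181, -0.178], TCP at [0.258, -0.569, 0.234] pointing down, gripper open.
Joint ranges: [-3.08, 3.08], [-0.75, 2.2], [0.22, 2.44], [-1.43, 4.57], [0, 2.65], [-2.85, 2.85]. Speed limits (rad/s): [2.79, 2.79, 3.14, 3.14, 3.14, 3.14].

INTERFACE

Orientations are given as a unit quaternion [x, y, z, w].
In Python, from rig import get_obs, camera, hand_in gives the robot as it stands.
- The arm moves only by the shell command python3 -m pendant 'ROWS' [FORCE]. ROWS is JSON, a list that holds one entry, the list of rows, each a list of 7 numbers: the shift along the tool's x, y, z in m, then the turn, a rotation vector about the tool's x, y, z in degrees, then the opening, from 0 (shut) to 1 (fully open). In form: [[[x, y, z, ax, ay, az, fingers], ...]]. A call has exactly 5 rows; each row shifts and turns the commanded pose from where the row before left it, along the tool's axes as they then stand; what a row does not reach is not made up. A row lasts 1/8 s, in which the tool goes at most 62.5 mm and 10.7 degrees, less where a joint would pass 70% of its speed; a pose out of reach is approached as far as the arm can. A call with a gripper value outside its range is refused whole. The fingers move at their own pace and stop on an object; FORCE is the grip in N (left out, the last holds). Time passes only in rows, so rows that do not move let the fingers close, or fill a call up. It gives the time, the measured TCP pose, the force, the opening and the grip force at its end, in the units of the state.
- get_obs(): the state, without advancing time (a new reading comes with each control period).
- camera(name): name is "scene" or "top"; returns a dict with "img" (480x640x3 uint8, red, green, blue), "intrinsics" (3x3 intrinsics, pixels), "R" (3x3) and "t" (3): a world point X has camera coordinates R X + t. Camera axes: x right, y down, z forward; pixel columns grow to the right and rows downward; lengths in m; the calibration is good to about 2 mm. A picture is of the moment at which its call begins. There is no depth.
- hand_in(): hands the job in; it is judged then, once.
The state is a dict: "time": time; "q": joint angles; "joint_velocities": joint speeds; "joint_torque": joint torques, N m; "position": TCP position; "tool_rot": TCP orientation; "ft_force": force on the tool from outside, world axes, zero at the start; "moment": the same for the moment, N m; "grip_width": finger opening in m; "grip_force": force on a finger pad.
Only numpy, scipy, OpenCV 4.12 (cv2) and the standard library are available. Lean on these libraries where they do the work, as an engineer would, in place of code of your own. Each camera call takes 0.05 s, during which the arm holds its last target. There are 200 camera calls.

## Working session

There is one attempt and no reset: what is moved stays moved. The work goes in short steps, Python scripts to look and compute and a shell command to move; the robot and the scene stay as the last step left them, time stands still between calls to the robot, and variables do not carry over. Pictures are saved under pics/ and viewed, at most 10 in all, crops included, and the job is handed in when it is done.

```bash
mkdir -p pics
python3 - <<'E'
from rig import get_obs,camera
import cv2,json,numpy as np
o=get_obs()
print({k:np.round(v,4).tolist() for k,v in o.items()})
for n in("scene","top"):
    c=camera(n); cv2.imwrite(f"pics/{n}0.png",c["img"][:,:,::-1]); np.savez(f"{n}0.npz",K=c["intrinsics"],R=c["R"],t=c["t"])
    print(n,np.round(c["intrinsics"],1).tolist(),np.round(-np.array(c["R"]).T@c["t"],3),np.round(c["R"],3).tolist())
E
```

```text
{'time': 0.0, 'q': [-1.3245, 0.5285, 1.4339, -0.0, 1.1814, -0.1785], 'joint_velocities': [-0.0006, -0.0, 0.0002, -0.0013, -0.0021, -0.0011], 'joint_torque': [-0.0009, -44.0048, -17.6595, 0.0632, 0.0582, -0.0002], 'position': [0.2574, -0.5688, 0.2326], 'tool_rot': [0.9775, 0.2108, -0.0, -0.0011], 'ft_force': [0.3168, -0.2496, 0.2902], 'moment': [-0.0274, 0.0001, -0.0284], 'grip_force': 0.0, 'grip_width': 0.087}
scene [[597.6, 0.0, 322.6], [0.0, 597.6, 235.9], [0.0, 0.0, 1.0]] [ 1.18  -0.255  1.169] [[0.427, 0.904, -0.016], [0.767, -0.371, -0.524], [-0.479, 0.211, -0.852]]
top [[564.9, 0.0, 317.5], [0.0, 564.9, 239.5], [0.0, 0.0, 1.0]] [ 0.447 -0.013  1.281] [[-0.006, -1.0, -0.005], [-0.996, 0.006, -0.083], [0.083, 0.004, -0.997]]
```

View pics/scene0.png

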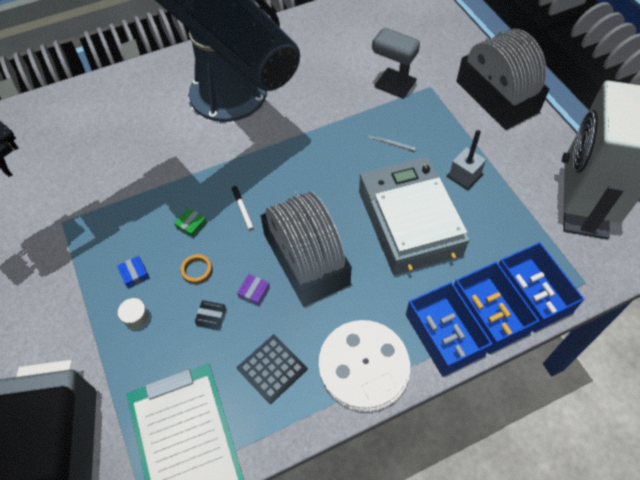

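View pics/top0.png

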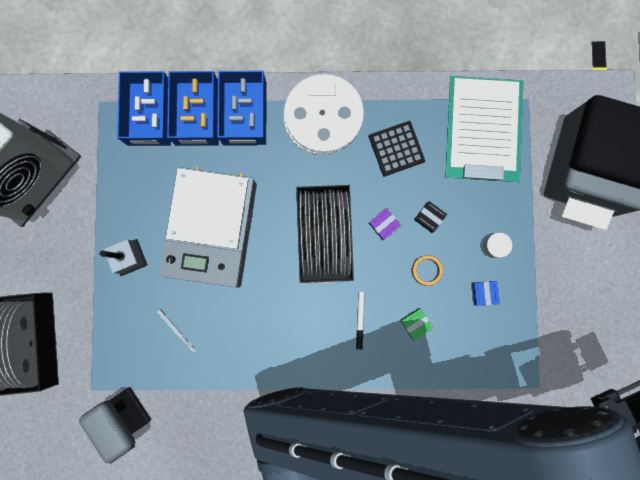

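The scene view shows the black pack at (209,314), the stylus and stand at (468,165) and the analyser at (415,215). The top view has them at (431,217), (123,257) and (208,225).

Things that could be taken for the pack (top view): purple (385,223), blue (486,293), green (417,323), the wide black tray (397,147) and the black pack with a steel strap (431,217). By the description I choose the last one. Next is a close crop to check that choice and read the pixels.

Run:
```python
import cv2,numpy as np
s=cv2.imread("pics/scene0.png");t=cv2.imread("pics/top0.png")
def cr(im,x,y,w,h,f): 
    c=cv2.resize(im[y:y+h,x:x+w],None,fx=f,fy=f,interpolation=cv2.INTER_CUBIC)
    for i in range(0,w,10): cv2.line(c,(i*f,0),(i*f,6 if (x+i)%50 else 14),(0,0,255),1)
    for i in range(0,h,10): cv2.line(c,(0,i*f),(6 if (y+i)%50 else 14,i*f),(0,0,255),1)
    return c
# each 400x300
a=cr(s,350,120,160,120,5); cv2.imwrite("pics/cA.png",a)
b=cr(t,100,155,160,140,4)[:560]; cv2.imwrite("pics/cB.png",b)
c=np.hstack([cr(s,180,285,50,50,8),cr(t,406,192,50,50,8)]); cv2.imwrite("pics/cC.png",c)
```

```text
(no output)
```

View pics/cA.png

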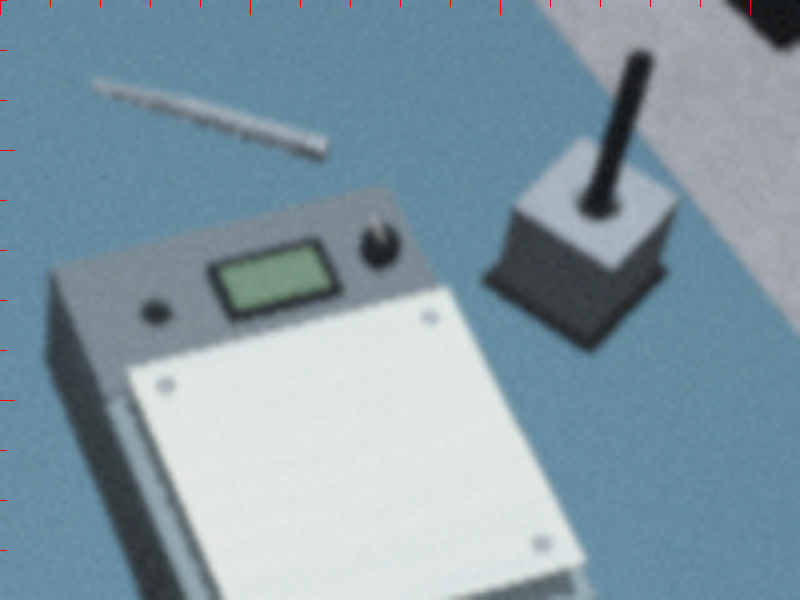

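View pics/cB.png

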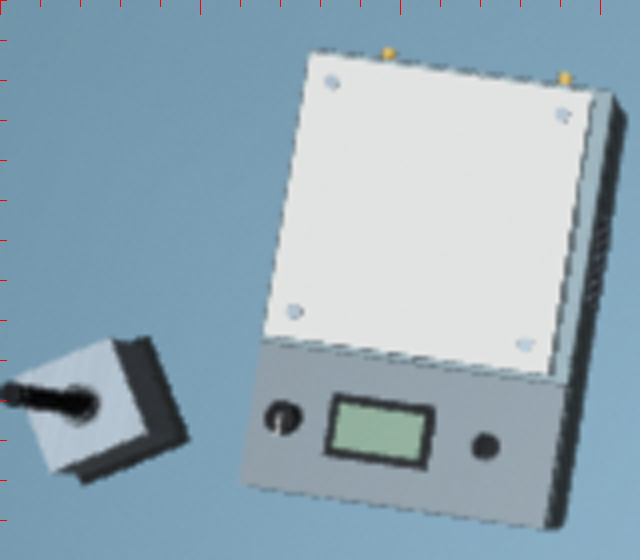

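View pics/cC.png

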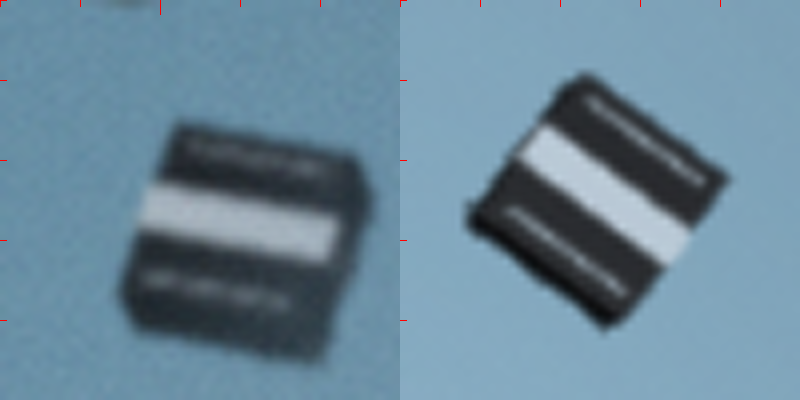

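```bash
cat > geo.py <<'E'
import numpy as np
C={n:np.load(f"{n}0.npz") for n in("scene","top")}
def ray(n,p):
    c=C[n]; d=c["R"].T@np.linalg.inv(c["K"])@[p[0],p[1],1]; return -c["R"].T@c["t"],d/np.linalg.norm(d)
def tri(ps,pt):
    A=0;b=0
    for o,d in(ray("scene",ps),ray("top",pt)):
        M=np.eye(3)-np.outer(d,d);A=A+M;b=b+M@o
    X=np.linalg.solve(A,b); r=[np.linalg.norm((np.eye(3)-np.outer(d,d))@(X-o)) for o,d in(ray("scene",ps),ray("top",pt))]
    return X,max(r)
def atz(n,p,z): o,d=ray(n,p); return o+d*(z-o[2])/d[2]
def proj(n,X): c=C[n]; v=c["K"]@(c["R"]@X+c["t"]); return v[:2]/v[2]
E
python3 - <<'E'
from geo import *
A=lambda u,v:((u+.5)/5-.5+350,(v+.5)/5-.5+120)
B=lambda u,v:((u+.5)/4-.5+100,(v+.5)/4-.5+155)
Cs=lambda u,v:((u+.5)/8-.5+180,(v+.5)/8-.5+285)
Ct=lambda u,v:((u-400+.5)/8-.5+406,(v+.5)/8-.5+192)
np.set_printoptions(precision=4,suppress=True)
P={"tail":(A(640,58),B(12,394)),"hole":(A(598,203),B(80,403)),
"stR":(A(677,203),B(112,340)),"stB":(A(612,270),B(150,435)),"stL":(A(513,207),B(52,472)),
"key":(A(156,312),B(485,446)),"pl_f-y":(A(130,368),B(550,375)),"pl_f+y":(A(447,288),B(263,338)),"pl_b+y":(A(583,560),B(310,52)),
"pan-y":(A(50,270),B(545,528)),"pan+y":(A(388,186),B(240,486)),
"pack":(Cs(241,221),Ct(606.5,194))}
X={}
for k,(s,t) in P.items(): X[k],r=tri(s,t);print(k,X[k],round(r,4))
c=[atz("top",B(*p),.099) for p in((310,52),(592,92),(550,375),(263,338))]
print("plate top-only",np.mean(c,0)); 
for i in range(4): e=c[i]-c[i-1]; print(np.hypot(*e[:2]),np.degrees(np.arctan2(e[1],e[0])))
print("diag mid",(X["pl_f-y"]+X["pl_b+y"])/2)
for n,f,q in(("top",Ct,((545,125),(520,155),(693,232),(668,265))),("scene",Cs,((155,183),(138,228),(340,213),(330,262)))):
    g=[atz(n,f(*p),.026) for p in q]; e=g[2]+g[3]-g[0]-g[1]; print("pack",n,np.mean(g,0),np.hypot(*e[:2])/2,np.degrees(np.arctan2(e[1],e[0])))
    print("  ",np.degrees([np.arctan2(*(g[2]-g[0])[1::-1]),np.arctan2(*(g[3]-g[1])[1::-1])]))
g=[atz("top",Ct(*p),.026) for p in((585,72),(730,178))];e=g[1]-g[0];print(np.degrees(np.arctan2(e[1],e[0])))
th=np.radians(np.degrees(np.arctan2(*(c[1]-c[0])[1::-1]))+90);m=np.mean(c,0)
print("yaw",np.degrees(th))
R=np.array([[np.cos(th),-np.sin(th)],[np.sin(th),np.cos(th)]])
print("key model",m[:2]+R@[-117.5e-3,-45e-3])
import rig,scipy.spatial.transform as t
print(t.Rotation.from_quat(rig.get_obs()["tool_rot"]).as_matrix())
E
```

```text
tail [0.5161 0.4198 0.1606] 0.0002
hole [0.517  0.4211 0.0597] 0.0008
stR [0.5548 0.4074 0.1027] 0.0173
stB [ 0.5104  0.4246 -0.0085] 0.0195
stL [0.475  0.4321 0.0137] 0.0207
key [0.4917 0.1984 0.0745] 0.0011
pl_f-y [0.5284 0.162  0.0986] 0.0007
pl_f+y [0.5489 0.3133 0.0938] 0.0006
pl_b+y [0.7002 0.2883 0.0997] 0.0015
pan-y [0.4479 0.1666 0.0725] 0.0008
pan+y [0.4716 0.3313 0.0702] 0.0
pack [ 0.6032 -0.2626  0.0262] 0.0007
plate top-only [0.614  0.2259 0.099 ]
0.15399693961774666 -8.395973065141797
0.15169489207511466 -98.55446412081986
0.15174513732807038 171.89451313475453
0.15247467916445281 82.2932613087475
diag mid [0.6143 0.2251 0.0991]
pack top [ 0.6033 -0.262   0.026 ] 0.05096905511821967 -127.17176677721659
   [-126.7995 -127.5407]
pack scene [ 0.6029 -0.2634  0.026 ] 0.05117042080780161 54.0739313378725
   [54.4789 53.6833]
-127.15280134131486
yaw -8.554464120819858
key model [0.4911 0.1988]
[[ 0.9111  0.4122 -0.0005]
 [ 0.4122 -0.9111  0.0019]
 [ 0.0003 -0.002  -1.    ]]
```

```bash
cat >> geo.py <<'E'
from scipy.spatial.transform import Rotation as Rot
def todo(target,yaw=None):
    import rig
    o=rig.get_obs(); R=Rot.from_quat(o["tool_rot"]).as_matrix(); p=np.array(o["position"])
    a=np.degrees(np.arctan2(R[1,0],R[0,0]))
    print("t",round(o["time"],2),"pos",np.round(p,4),"yaw",round(a,2),"tilt",np.round(R[:2,2],4),"tool delta",np.round(R.T@(np.array(target)-p),4),
     "turn z",None if yaw is None else round(-(yaw-a),2),"F",np.round(o["ft_force"],2),"w",round(o["grip_width"],4),"g",round(o["grip_force"],1),"q6",round(o["q"][5],2))
E
python3 - <<'E'
from geo import *
A=lambda u,v:((u+.5)/5-.5+350,(v+.5)/5-.5+120)
B=lambda u,v:((u+.5)/4-.5+100,(v+.5)/4-.5+155)
g=[atz("scene",A(*p),.06) for p in((513,207),(585,138),(677,203),(612,270))];print(np.round(g,4),np.mean(g,0))
g=[atz("top",B(*p),.06) for p in((112,340),(150,435),(52,472))];print(np.round(g,4),(g[0]+g[2])/2)
todo((.516,.420,.283))
E
for i in 1; do :; done
python3 -m pendant '[[[0.030,-0.037,-0.01,0,0,0,1],[0.0322,-0.0397,-0.01,0,0,0,1],[0.0322,-0.0397,-0.01,0,0,0,1],[0.0322,-0.0397,-0.01,0,0,0,1],[0.0322,-0.0397,-0.01,0,0,0,1]]]'
python3 -m pendant '[[[0.0322,-0.0397,0,0,0,0,1],[0.0322,-0.0397,0,0,0,0,1],[0.0322,-0.0397,0,0,0,0,1],[0.0322,-0.0397,0,0,0,0,1],[0.0322,-0.0397,0,0,0,0,1]]]'
python3 -m pendant '[[[0.0322,-0.0397,0,0,0,0,1],[0.0322,-0.0397,0,0,0,0,1],[0.0322,-0.0397,0,0,0,0,1],[0.0322,-0.0397,0,0,0,0,1],[0.0322,-0.0397,0,0,0,0,1]]]'
python3 -m pendant '[[[0.0322,-0.0397,0,0,0,0,1],[0.0322,-0.0397,0,0,0,0,1],[0.0322,-0.0397,0,0,0,0,1],[0.020,-0.025,0,0,0,0,1],[0,0,0,0,0,0,1]]]'
python3 -c "from geo import *;todo((.516,.420,.283))"
```

```text
[[0.5016 0.383  0.06  ]
 [0.4808 0.4359 0.06  ]
 [0.5332 0.4532 0.06  ]
 [0.5533 0.4044 0.06  ]] [0.51724019 0.41911546 0.06      ]
[[0.5514 0.4052 0.06  ]
 [0.4997 0.3835 0.06  ]
 [0.48   0.4361 0.06  ]] [0.51568543 0.42067529 0.06      ]
t 0.1 pos [ 0.2575 -0.5688  0.2327] yaw 24.34 tilt [-0.0005  0.0019] tool delta [ 0.6431 -0.7945 -0.0486] turn z None F [-0.09  1.01 -0.03] w 0.0867 g 0.0 q6 -0.18
time: 0.72
position: [0.3217, -0.3237, 0.2835]
tool_rot: [0.978, 0.211, 0.0, -0.0]
ft_force: [0.7, 0.0, 0.6]
grip_width: 0.0867
grip_force: 0.0
time: 1.35
position: [0.3865, -0.0767, 0.2835]
tool_rot: [0.978, 0.211, 0.0, -0.0]
ft_force: [0.2, -0.2, -0.1]
grip_width: 0.0872
grip_force: 0.0
time: 1.98
position: [0.4513, 0.1706, 0.2833]
tool_rot: [0.977, 0.211, -0.0, 0.0]
ft_force: [0.2, -0.9, 1.1]
grip_width: 0.087
grip_force: 0.0
time: 2.6
position: [0.4981, 0.3501, 0.2826]
tool_rot: [0.977, 0.212, -0.0, -0.0]
ft_force: [0.2, -0.2, 0.6]
grip_width: 0.0869
grip_force: 0.0
t 2.6 pos [0.4981 0.3501 0.2826] yaw 24.51 tilt [-0.0007 -0.0001] tool delta [ 0.0453 -0.0562 -0.0004] turn z None F [ 0.21 -0.16  0.63] w 0.0869 g 0.0 q6 1.57
```

```bash
python3 -m pendant '[[[0.0226,-0.0281,0,0,0,0,1],[0.0227,-0.0281,0,0,0,0,1],[0,0,0.04,0,0,0,1],[0,0,0.045,0,0,0,1],[0,0,0.045,0,0,0,1]]]'
python3 -m pendant '[[[0,0,0.035,0,0,0,1],[0,0,0,0,0,0,0.5],[0,0,0,0,0,0,0.3],[0,0,0,0,0,0,0],[0,0,0,0,0,0,0]]]' 30
python3 -m pendant '[[[0,0,0,0,0,0,0],[0,0,0,0,0,0,0],[0,0,0,0,0,0,0],[0,0,0,0,0,0,0],[0,0,0,0,0,0,0]]]'
python3 -c "from geo import *;todo((.516,.420,.117))"
```

```text
time: 3.22
position: [0.516, 0.4167, 0.1523]
tool_rot: [0.978, 0.21, -0.0, 0.0]
ft_force: [0.2, 0.6, 0.0]
grip_width: 0.0869
grip_force: 0.0
time: 3.85
position: [0.5171, 0.4185, 0.1203]
tool_rot: [0.978, 0.211, 0.001, -0.0]
ft_force: [0.1, 0.7, 0.2]
grip_width: 0.0554
grip_force: 0.0
time: 4.47
position: [0.5163, 0.4181, 0.1184]
tool_rot: [0.978, 0.211, -0.0, 0.0]
ft_force: [0.1, -0.1, 0.5]
grip_width: 0.0115
grip_force: 30.0
t 4.47 pos [0.5163 0.4181 0.1184] yaw 24.34 tilt [-0.0001 -0.0001] tool delta [ 0.0005 -0.0019  0.0014] turn z None F [ 0.12 -0.07  0.45] w 0.0115 g 30.0 q6 1.66
```

```bash
python3 -m pendant '[[[0,0,-0.03,0,0,0,0],[0,0,-0.04,0,0,0,0],[0,0,-0.04,0,0,0,0],[0,0,-0.04,0,0,0,0],[0,0,0,0,0,0,0]]]'
python3 -c "from geo import *;todo((.4915,.198,.268))"
```

```text
time: 5.1
position: [0.5183, 0.4193, 0.2729]
tool_rot: [0.978, 0.211, 0.004, -0.001]
ft_force: [-0.1, 0.1, -0.4]
grip_width: 0.0115
grip_force: 30.0
t 5.1 pos [0.5183 0.4193 0.2729] yaw 24.34 tilt [0.0079 0.0044] tool delta [-0.1157  0.1906  0.0037] turn z None F [-0.08  0.11 -0.39] w 0.0115 g 30.0 q6 1.66
```

```bash
python3 -m pendant '[[[-0.022,0.037,0,0,0,0,0],[-0.025,0.042,0,0,0,0,0],[-0.025,0.042,0,0,0,0,0],[-0.022,0.037,0,0,0,0,0],[-0.019,0.032,0,0,0,0,0]]]'
python3 -m pendant '[[[0,0,0.03,0,0,0,0],[0,0,0.02,0,0,0,0],[0,0,0,0,0,0,0],[0,0,0,0,0,0,0],[0,0,0,0,0,0,0]]]'
python3 - <<'E'
from geo import *; import cv2; from rig import camera
todo((.4915,.198,.268))
ims=[]
key=np.array([.4915,.198,.071])
for n in("scene","top"):
    im=camera(n)["img"][:,:,::-1]; cv2.imwrite(f"pics/{n}1.png",im); u,v=proj(n,key).round().astype(int); print(n,u,v)
    ims.append(cv2.resize(im[v-45:v+35,u-40:u+40],None,fx=5,fy=5,interpolation=cv2.INTER_CUBIC))
cv2.imwrite("pics/tip.png",np.hstack(ims))
E
```

```text
time: 5.72
position: [0.4904, 0.1966, 0.2671]
tool_rot: [0.978, 0.211, -0.001, 0.0]
ft_force: [0.6, -0.0, -0.6]
grip_width: 0.011
grip_force: 30.0
time: 6.35
position: [0.4922, 0.1987, 0.2193]
tool_rot: [0.977, 0.211, 0.001, 0.0]
ft_force: [0.2, 0.1, 0.0]
grip_width: 0.0109
grip_force: 30.0
t 6.35 pos [0.4922 0.1987 0.2193] yaw 24.36 tilt [0.0016 0.0003] tool delta [-0.0008  0.0003 -0.0487] turn z None F [0.21 0.07 0.03] w 0.0109 g 30.0 q6 1.32
scene 381 183
top 222 266
```

View pics/tip.png

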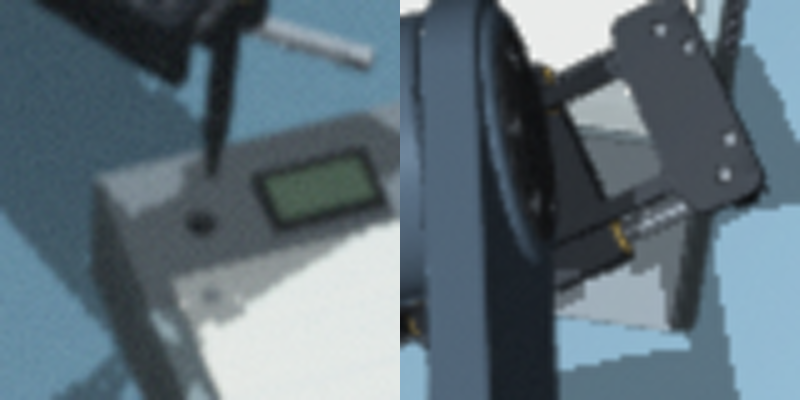

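In the left (scene) crop the stylus tip is at (213,177), above the key at (202,223). In the top view the gripper hides the tip, so I check it by intersecting the scene ray with the expected tip height.

Run:
```python
from geo import *
A=lambda u,v:((u+.5)/5-.5+341,(v+.5)/5-.5+138)
for z in(.108,.111,.114):print(z,atz("scene",A(213,177),z))
print("key rim",atz("scene",A(202,223),.0745),atz("scene",A(202,223),.071))
todo((.4915,.198,.268))
```

```text
0.108 [0.49292073 0.20006473 0.108     ]
0.111 [0.49486225 0.19877883 0.111     ]
0.114 [0.49680377 0.19749292 0.114     ]
key rim [0.49216292 0.19748762 0.0745    ] [0.48996472 0.19893369 0.071     ]
t 6.45 pos [0.4921 0.1986 0.2193] yaw 24.36 tilt [0.0016 0.0003] tool delta [-0.0007  0.0004 -0.0487] turn z None F [ 0.13 -0.58 -0.02] w 0.011 g 30.0 q6 1.32
```

```bash
python3 -m pendant '[[[-0.0018,0,0.01,0,0,0,0],[0,0,0.01,0,0,0,0],[0,0,0.008,0,0,0,0],[0,0,0.004,0,0,0,0],[0,0,0.003,0,0,0,0]]]'
python3 -m pendant '[[[0,0,0,0,0,0,0],[0,0,0.002,0,0,0,0],[0,0,0.001,0,0,0,0],[0,0,0,0,0,0,0],[0,0,0,0,0,0,0]]]'
python3 -m pendant '[[[0,0,0.001,0,0,0,0],[0,0,0.001,0,0,0,0],[0,0,0,0,0,0,0],[0,0,0,0,0,0,0],[0,0,0,0,0,0,0]]]'
```

```text
time: 7.08
position: [0.4901, 0.1976, 0.1831]
tool_rot: [0.978, 0.211, -0.0, -0.0]
ft_force: [-0.2, -0.0, -0.9]
grip_width: 0.0113
grip_force: 30.0
time: 7.7
position: [0.4901, 0.1977, 0.1806]
tool_rot: [0.978, 0.211, 0.0, -0.0]
ft_force: [0.7, -0.3, -1.0]
grip_width: 0.0111
grip_force: 30.0
time: 8.32
position: [0.4901, 0.1977, 0.1786]
tool_rot: [0.978, 0.211, 0.0, 0.0]
ft_force: [-0.7, 0.4, -0.0]
grip_width: 0.0112
grip_force: 30.0
```

```bash
python3 -m pendant '[[[0,0,0.001,0,0,0,0],[0,0,0,0,0,0,0],[0,0,0,0,0,0,0],[0,0,0,0,0,0,0],[0,0,0,0,0,0,0]]]'
python3 -m pendant '[[[0,0,0.001,0,0,0,0],[0,0,0,0,0,0,0],[0,0,0,0,0,0,0],[0,0,0,0,0,0,0],[0,0,0,0,0,0,0]]]'
python3 -m pendant '[[[0,0,0.001,0,0,0,0],[0,0,0,0,0,0,0],[0,0,0,0,0,0,0],[0,0,0,0,0,0,0],[0,0,0,0,0,0,0]]]'
```

```text
time: 8.95
position: [0.4901, 0.1977, 0.1776]
tool_rot: [0.978, 0.211, 0.0, -0.0]
ft_force: [-0.7, -0.2, 2.0]
grip_width: 0.0114
grip_force: 30.0
time: 9.57
position: [0.4901, 0.1977, 0.1766]
tool_rot: [0.978, 0.211, 0.0, -0.0]
ft_force: [-0.0, -0.2, 2.2]
grip_width: 0.0112
grip_force: 30.0
time: 10.2
position: [0.4901, 0.1976, 0.1756]
tool_rot: [0.978, 0.211, 0.0, -0.0]
ft_force: [-0.2, -0.5, 2.4]
grip_width: 0.0112
grip_force: 30.0
```

```bash
python3 -m pendant '[[[0,0,0.001,0,0,0,0],[0,0,0,0,0,0,0],[0,0,0,0,0,0,0],[0,0,0,0,0,0,0],[0,0,0,0,0,0,0]]]'
python3 -m pendant '[[[0,0,0.001,0,0,0,0],[0,0,0,0,0,0,0],[0,0,0,0,0,0,0],[0,0,0,0,0,0,0],[0,0,0,0,0,0,0]]]'
python3 -m pendant '[[[0,0,0.0005,0,0,0,0],[0,0,0,0,0,0,0],[0,0,0,0,0,0,0],[0,0,0,0,0,0,0],[0,0,0,0,0,0,0]]]'
```

```text
time: 10.82
position: [0.4902, 0.1977, 0.175]
tool_rot: [0.978, 0.211, 0.0, 0.0]
ft_force: [-0.1, -0.3, 6.5]
grip_width: 0.0114
grip_force: 30.0
time: 11.45
position: [0.4904, 0.1977, 0.1747]
tool_rot: [0.978, 0.211, 0.001, 0.0]
ft_force: [-1.2, 0.3, 10.3]
grip_width: 0.0115
grip_force: 30.0
time: 12.08
position: [0.4904, 0.1977, 0.1745]
tool_rot: [0.978, 0.211, 0.001, 0.0]
ft_force: [-2.6, -0.9, 13.3]
grip_width: 0.0113
grip_force: 30.0
```

```bash
python3 -m pendant '[[[0,0,-0.01,0,0,0,0],[0,0,-0.03,0,0,0,0],[0,0,-0.03,0,0,0,0],[0,0,-0.03,0,0,0,0],[0,0,0,0,0,0,0]]]'
python3 -m pendant '[[[0.022,-0.037,0,0,0,0,0],[0.025,-0.042,0,0,0,0,0],[0.025,-0.042,0,0,0,0,0],[0.022,-0.037,0,0,0,0,0],[0.0208,-0.032,0,0,0,0,0]]]'
python3 -m pendant '[[[0,0,0.02,0,0,0,0],[0,0,0.02,0,0,0,0],[0,0,0,0,0,0,0],[0,0,0,0,0,0,0],[0,0,0,0,0,0,0]]]'
python3 - <<'E'
from geo import *; import cv2; from rig import camera
todo((.5163,.4181,.1184))
im=camera("scene")["img"][:,:,::-1]; u,v=proj("scene",np.array([.5165,.42,.09])).round().astype(int); print(u,v)
cv2.imwrite("pics/st.png",cv2.resize(im[v-50:v+50,u-50:u+50],None,fx=5,fy=5,interpolation=cv2.INTER_CUBIC))
E
```

```text
time: 12.7
position: [0.491, 0.1979, 0.2747]
tool_rot: [0.978, 0.211, 0.002, 0.0]
ft_force: [-0.2, 0.4, -0.2]
grip_width: 0.0113
grip_force: 30.0
time: 13.32
position: [0.5152, 0.4191, 0.2704]
tool_rot: [0.977, 0.211, -0.002, 0.001]
ft_force: [1.0, -0.2, -0.1]
grip_width: 0.0109
grip_force: 30.0
time: 13.95
position: [0.5168, 0.4182, 0.2338]
tool_rot: [0.978, 0.211, 0.001, -0.0]
ft_force: [-0.8, 0.6, -0.7]
grip_width: 0.0111
grip_force: 30.0
t 13.95 pos [0.5168 0.4182 0.2338] yaw 24.32 tilt [0.0013 0.0008] tool delta [-7.000e-04 -1.000e-04  1.154e-01] turn z None F [-0.84  0.56 -0.65] w 0.0111 g 30.0 q6 1.66
472 152
```

View pics/st.png

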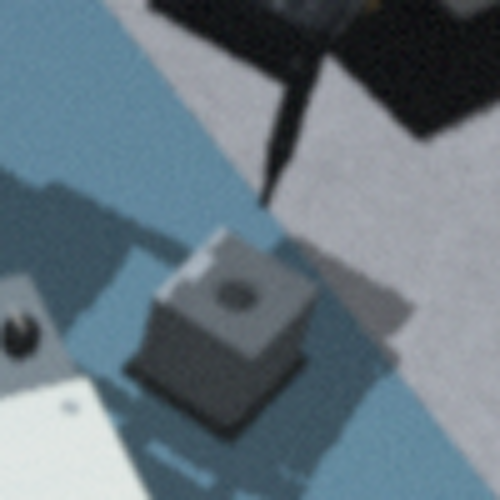

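The crop shows the stand hole at (238,293) and the stylus tip at (265,205), above it.

```bash
python3 - <<'E'
from geo import *
A=lambda u,v:((u+.5)/5-.5+422,(v+.5)/5-.5+102)
print(atz("scene",A(238,293),.06),atz("scene",A(265,205),.126))
E
python3 -m pendant '[[[0,0,0.03,0,0,0,0],[0,0,0.025,0,0,0,0],[0,0,0.005,0,0,0,0],[0,0,0,0,0,0,0],[0,0,0,0,0,0,0]]]'
```

```text
[0.51700349 0.42001339 0.06      ] [0.51890364 0.4181309  0.126     ]
time: 14.62
position: [0.5172, 0.4186, 0.1746]
tool_rot: [0.978, 0.211, 0.001, -0.0]
ft_force: [-0.3, -0.7, -0.0]
grip_width: 0.0111
grip_force: 30.0
```

```bash
python3 -m pendant '[[[-0.0005,-0.0013,0.012,0,0,0,0],[0,0,0.015,0,0,0,0],[0,0,0.015,0,0,0,0],[0,0,0.01,0,0,0,0],[0,0,0,0,0,0,0]]]'
python3 -m pendant '[[[0,0,0.002,0,0,0,0],[0,0,0,0,0,0,0],[0,0,0,0,0,0,0.3],[0,0,0,0,0,0,1],[0,0,0,0,0,0,1]]]'
python3 -m pendant '[[[0,0,0,0,0,0,1],[0,0,0,0,0,0,1],[0,0,0,0,0,0,1],[0,0,-0.02,0,0,0,1],[0,0,-0.04,0,0,0,1]]]'
python3 -m pendant '[[[0,0,-0.04,0,0,0,1],[0,0,-0.04,0,0,0,1],[0,0,-0.02,0,0,0,1],[0,0,0,0,0,0,1],[0,0,0,0,0,0,1]]]'
python3 -c "from geo import *;todo((.603,-.2627,.28),53.3)"
```

```text
time: 15.25
position: [0.5149, 0.4187, 0.1197]
tool_rot: [0.978, 0.211, -0.001, 0.0]
ft_force: [0.0, 0.3, -0.5]
grip_width: 0.0114
grip_force: 30.0
time: 15.88
position: [0.5154, 0.4191, 0.1193]
tool_rot: [0.978, 0.211, 0.0, -0.0]
ft_force: [-0.1, 0.2, -0.1]
grip_width: 0.0335
grip_force: 0.0
time: 16.5
position: [0.514, 0.4182, 0.1775]
tool_rot: [0.978, 0.211, -0.003, 0.001]
ft_force: [1.0, 0.9, 0.1]
grip_width: 0.0826
grip_force: 0.0
time: 17.12
position: [0.5146, 0.4186, 0.2777]
tool_rot: [0.978, 0.211, -0.001, 0.0]
ft_force: [-0.3, 0.3, -0.3]
grip_width: 0.0871
grip_force: 0.0
t 17.12 pos [0.5146 0.4186 0.2777] yaw 24.34 tilt [-0.0021 -0.0012] tool delta [-0.2003  0.6572 -0.0016] turn z -28.96 F [-0.27  0.26 -0.31] w 0.0871 g 0.0 q6 1.66
```

```bash
python3 -m pendant '[[[-0.0143,0.0469,0,0,0,0,1],[-0.0143,0.0469,0,0,0,0,1],[-0.0143,0.0469,0,0,0,0,1],[-0.0143,0.0469,0,0,0,0,1],[-0.0143,0.0469,0,0,0,0,1]]]'
python3 -m pendant '[[[-0.0143,0.0469,0,0,0,0,1],[-0.0143,0.0469,0,0,0,0,1],[-0.0143,0.0469,0,0,0,0,1],[-0.0143,0.0469,0,0,0,0,1],[-0.0143,0.0469,0,0,0,0,1]]]'
python3 -m pendant '[[[-0.0143,0.0469,0,0,0,0,1],[-0.0143,0.0469,0,0,0,0,1],[-0.0143,0.0469,0,0,0,0,1],[-0.0143,0.0469,0,0,0,0,1],[0,0,0,0,0,-9,1]]]'
python3 -m pendant '[[[0,0,0,0,0,-10,1],[0,0,0,0,0,-10,1],[0,0,0,0,0,0,1],[0,0,0,0,0,0,1],[0,0,0,0,0,0,1]]]'
python3 - <<'E'
from geo import *; import cv2; from rig import camera
todo((.603,-.2627,.28),53.3)
s=camera("scene")["img"][:,:,::-1];t=camera("top")["img"][:,:,::-1]
cv2.imwrite("pics/scene2.png",s);cv2.imwrite("pics/top2.png",t)
f=lambda a:cv2.resize(a,None,fx=5,fy=5,interpolation=cv2.INTER_CUBIC)
cv2.imwrite("pics/chk.png",np.hstack([f(s[110:210,430:510]),f(t[210:310,85:165])]))
E
```

```text
time: 17.75
position: [0.546, 0.1743, 0.2772]
tool_rot: [0.978, 0.211, -0.002, -0.0]
ft_force: [0.8, 0.4, -0.6]
grip_width: 0.087
grip_force: 0.0
time: 18.38
position: [0.5775, -0.0686, 0.2772]
tool_rot: [0.978, 0.211, -0.001, -0.001]
ft_force: [-0.1, 0.2, -0.3]
grip_width: 0.0867
grip_force: 0.0
time: 19.0
position: [0.6029, -0.2657, 0.2764]
tool_rot: [0.958, 0.287, -0.001, -0.001]
ft_force: [0.8, 0.9, -0.2]
grip_width: 0.0869
grip_force: 0.0
time: 19.62
position: [0.6034, -0.2616, 0.2786]
tool_rot: [0.894, 0.448, -0.0, -0.0]
ft_force: [-0.6, 0.2, 0.4]
grip_width: 0.0871
grip_force: 0.0
t 19.62 pos [ 0.6034 -0.2616  0.2786] yaw 53.27 tilt [-0.0006  0.0004] tool delta [-0.0012  0.0004 -0.0014] turn z -0.03 F [-0.56  0.24  0.4 ] w 0.0871 g 0.0 q6 0.06
```

View pics/chk.png

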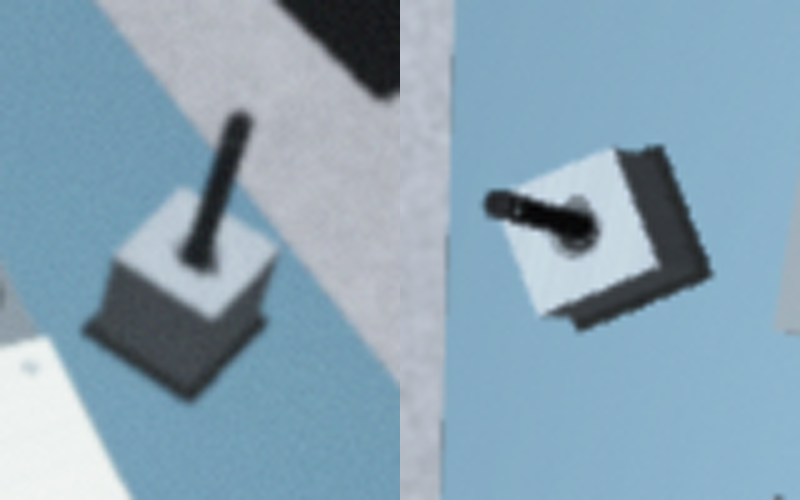

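The stylus is back in its stand with a slight lean: its tail is at (240,120) in the scene half and at (497,205) in the top half. Next is the pack.

```bash
python3 -m pendant '[[[-0.001,0,0.045,0,0,0,1],[0,0,0.055,0,0,0,1],[0,0,0.055,0,0,0,1],[0,0,0.045,0,0,0,1],[0,0,0.03,0,0,0,1]]]'
python3 -m pendant '[[[0,0,0.02,0,0,0,1],[0,0,0.008,0,0,0,1],[0,0,0,0,0,0,1],[0,0,0,0,0,0,1],[0,0,0,0,0,0,1]]]'
python3 -c "from geo import *;todo((.603,-.2627,.015),53.3)"
```

```text
time: 20.35
position: [0.602, -0.2619, 0.0466]
tool_rot: [0.894, 0.449, -0.001, -0.001]
ft_force: [0.1, 0.7, -0.4]
grip_width: 0.0876
grip_force: 0.0
time: 20.98
position: [0.6036, -0.263, 0.0224]
tool_rot: [0.894, 0.449, 0.001, 0.001]
ft_force: [1.3, 0.6, -0.3]
grip_width: 0.0871
grip_force: 0.0
t 20.98 pos [ 0.6036 -0.263   0.0224] yaw 53.34 tilt [ 0.0019 -0.0013] tool delta [-0.0002 -0.0007  0.0074] turn z 0.04 F [ 1.35  0.6  -0.3 ] w 0.0871 g 0.0 q6 0.06
```

```bash
python3 -m pendant '[[[0,0,0.004,0,0,0,1],[0,0,0.003,0,0,0,1],[0,0,0,0,0,0,0.7],[0,0,0,0,0,0,0.5],[0,0,0,0,0,0,0.3]]]' 25
python3 -m pendant '[[[0,0,0,0,0,0,0.3],[0,0,0,0,0,0,0.3],[0,0,0,0,0,0,0.3],[0,0,0,0,0,0,0.3],[0,0,0,0,0,0,0.3]]]'
python3 -c "from geo import *;todo((.603,-.2627,.015),53.3)"
```

```text
time: 21.6
position: [0.603, -0.2625, 0.014]
tool_rot: [0.894, 0.449, 0.0, 0.0]
ft_force: [-0.7, -0.2, -0.2]
grip_width: 0.0643
grip_force: 0.0
time: 22.22
position: [0.603, -0.2626, 0.0141]
tool_rot: [0.894, 0.449, 0.0, 0.0]
ft_force: [0.2, -0.4, 0.7]
grip_width: 0.0506
grip_force: 25.0
t 22.23 pos [ 0.603  -0.2626  0.0141] yaw 53.34 tilt [ 0.0002 -0.0001] tool delta [-0.0001  0.0001 -0.0009] turn z 0.04 F [ 0.22 -0.37  0.73] w 0.0506 g 25.0 q6 0.06
```

```bash
python3 -m pendant '[[[0,0,-0.02,0,0,0,0.3],[0,0,-0.04,0,0,0,0.3],[0,0,-0.04,0,0,0,0.3],[0,0,-0.04,0,0,0,0.3],[0,0,-0.04,0,0,0,0.3]]]'
python3 -m pendant '[[[0,0,-0.04,0,0,0,0.3],[0,0,-0.03,0,0,0,0.3],[0,0,0,0,0,0,0.3],[0,0,0,0,0,0,0.3],[0,0,0,0,0,0,0.3]]]'
python3 -m pendant '[[[0.02,-0.014,0,0,0,0,0.3],[0.034,-0.0243,0,0,0,0,0.3],[0.034,-0.0243,0,0,0,0,0.3],[0.034,-0.0243,0,0,0,0,0.3],[0.034,-0.0243,0,0,0,0,0.3]]]'
python3 -m pendant '[[[0.034,-0.0243,0,0,0,0,0.3],[0.034,-0.0243,0,0,0,0,0.3],[0.034,-0.0243,0,0,0,0,0.3],[0.034,-0.0243,0,0,0,0,0.3],[0.034,-0.0243,0,0,0,0,0.3]]]'
python3 -m pendant '[[[0.034,-0.0243,0,0,0,0,0.3],[0.025,-0.017,0,0,0,0,0.3],[0.013,-0.0085,0,0,0,0,0.3],[0,0,0,0,0,0,0.3],[0,0,0,0,0,-7,0.3]]]'
python3 -m pendant '[[[0,0,0,0,0,-8,0.3],[0,0,0,0,0,-8,0.3],[0,0,0,0,0,-5.5,0.3],[0,0,0,0,0,0,0.3],[0,0,0,0,0,0,0.3]]]'
python3 -c "from geo import *;todo((.614,.2255,.123),81.8)"
```

```text
time: 22.85
position: [0.6027, -0.2623, 0.1968]
tool_rot: [0.894, 0.449, 0.0, 0.0]
ft_force: [1.2, -0.3, -1.2]
grip_width: 0.051
grip_force: 25.0
time: 23.48
position: [0.6019, -0.2619, 0.262]
tool_rot: [0.894, 0.449, -0.001, -0.002]
ft_force: [0.9, 0.0, -0.6]
grip_width: 0.051
grip_force: 25.0
time: 24.1
position: [0.606, -0.0679, 0.2632]
tool_rot: [0.893, 0.449, -0.001, -0.001]
ft_force: [0.6, 1.2, -0.6]
grip_width: 0.0508
grip_force: 25.0
time: 24.72
position: [0.6095, 0.1408, 0.2632]
tool_rot: [0.893, 0.449, -0.001, -0.001]
ft_force: [0.4, -0.4, -1.2]
grip_width: 0.0509
grip_force: 25.0
time: 25.35
position: [0.6136, 0.2246, 0.2637]
tool_rot: [0.864, 0.504, -0.001, 0.0]
ft_force: [0.3, 0.3, -0.6]
grip_width: 0.0507
grip_force: 25.0
time: 25.98
position: [0.614, 0.2246, 0.264]
tool_rot: [0.756, 0.654, -0.0, 0.0]
ft_force: [0.1, -0.1, -0.7]
grip_width: 0.0507
grip_force: 25.0
t 25.98 pos [0.614  0.2246 0.264 ] yaw 81.7 tilt [-0.0003 -0.0003] tool delta [ 1.00e-03 -1.00e-04  1.41e-01] turn z -0.1 F [ 0.09 -0.07 -0.75] w 0.0507 g 25.0 q6 0.33
```

```bash
python3 -m pendant '[[[0.001,0,0.025,0,0,0,0.3],[0,0,0.03,0,0,0,0.3],[0,0,0.03,0,0,0,0.3],[0,0,0.015,0,0,0,0.3],[0,0,0.01,0,0,0,0.3]]]'
python3 -m pendant '[[[0,0,0.008,0,0,0,0.3],[0,0,0.006,0,0,0,0.3],[0,0,0.004,0,0,0,0.3],[0,0,0.003,0,0,0,0.3],[0,0,0.001,0,0,0,0.3]]]'
python3 -m pendant '[[[0,0,0.002,0,0,0,0.3],[0,0,0.002,0,0,0,0.3],[0,0,0,0,0,0,0.3],[0,0,0,0,0,0,0.3],[0,0,0,0,0,0,0.3]]]'
python3 - <<'E'
from geo import *; import cv2; from rig import camera
todo((.614,.2255,.1245),81.8)
s=camera("scene")["img"][:,:,::-1];t=camera("top")["img"][:,:,::-1]
f=lambda a:cv2.resize(a,None,fx=5,fy=5,interpolation=cv2.INTER_CUBIC)
cv2.imwrite("pics/fin.png",f(s[150:270,350:490]))
E
```

```text
time: 26.6
position: [0.6143, 0.2263, 0.1536]
tool_rot: [0.756, 0.655, -0.0, 0.0]
ft_force: [0.5, -0.5, -0.3]
grip_width: 0.0508
grip_force: 25.0
time: 27.22
position: [0.6141, 0.2265, 0.1321]
tool_rot: [0.756, 0.655, 0.0, 0.0]
ft_force: [0.5, 0.5, -1.0]
grip_width: 0.0507
grip_force: 25.0
time: 27.85
position: [0.6142, 0.2264, 0.1281]
tool_rot: [0.756, 0.655, 0.0, 0.0]
ft_force: [-1.1, -0.7, -1.4]
grip_width: 0.0508
grip_force: 25.0
t 27.85 pos [0.6142 0.2264 0.1281] yaw 81.84 tilt [0.0001 0.    ] tool delta [-0.0009 -0.      0.0036] turn z 0.04 F [-1.09 -0.75 -1.41] w 0.0508 g 25.0 q6 0.33
```

View pics/fin.png

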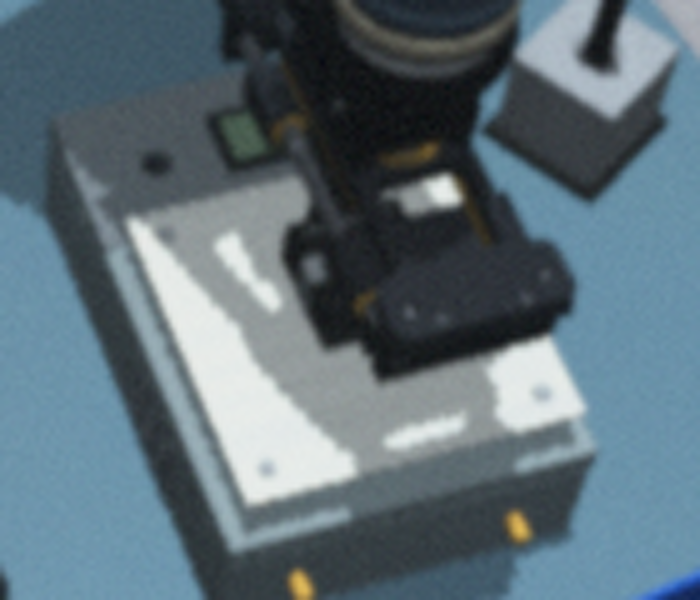

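The pack is held square over the plate and the stylus stands in its stand (top right). I lower it a little more and let it settle before handing in.

```bash
python3 -m pendant '[[[-0.001,0,0.002,0,0,0,0.3],[0,0,0.0015,0,0,0,0.3],[0,0,0,0,0,0,0.3],[0,0,0,0,0,0,0.3],[0,0,0,0,0,0,0.3]]]'
python3 -m pendant '[[[0,0,0,0,0,0,0.3],[0,0,0,0,0,0,0.3],[0,0,0,0,0,0,0.3],[0,0,0,0,0,0,0.3],[0,0,0,0,0,0,0.3]]]'
python3 -c "
from geo import *;todo((.614,.2255,.1245),81.8)
import rig;print(rig.hand_in())"
```

```text
time: 28.58
position: [0.614, 0.2255, 0.1246]
tool_rot: [0.756, 0.655, 0.0, 0.0]
ft_force: [-0.6, 0.5, -0.0]
grip_width: 0.0509
grip_force: 25.0
time: 29.2
position: [0.614, 0.2255, 0.1246]
tool_rot: [0.756, 0.655, 0.0, 0.0]
ft_force: [0.8, -0.6, -1.0]
grip_width: 0.051
grip_force: 25.0
t 29.2 pos [0.614  0.2255 0.1246] yaw 81.84 tilt [0. 0.] tool delta [0.     0.     0.0001] turn z 0.04 F [ 0.83 -0.57 -0.99] w 0.051 g 25.0 q6 0.32
the job is handed in; nothing more can be done
None
```

Handed in at 29 s: I pressed the zero key to its stop with the stylus and stood the stylus back in its stand; the pack is held still, level and square, about 11 mm above the plate's centre by my measurements (hand-in returned no verdict).

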